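# Open the cassette warmer and push the tray home

### The job

Get the cassette warmer ready for dosing: push its clear counterweighted hood, the one with the yellow finger lip, up past its balance point so that it stays raised on its own; then push the blue tray of test cassettes along the deck until it is fully home against the back stop. It is all pushing with the fingertips or the outside of the fingers: the tray stays flat on the deck and is never picked up, and the bottles, loose cassettes, tube rack and timer standing around are left where they are.

Things in the scene. Friction and masses are not known exactly. Their poses are not given: they have to be found in the camera images.
- warmer: Cassette warmer: white housing fixed to the bench, place and yaw vary. Origin on the bench under the middle of its runway; x runs from its open front (robot side) to its back, y to its left. Housing x +-160, y -160 to 120 mm; its top, the deck, is 55 mm above the bench. Steel guide rails along x, 7 mm high, inner faces y = +-77. The shut hood covers x 5 to 155; ahead of it is a loading ledge.
- hood (a joint): Hood angle (rad): 0 shut, grows as its front rises, 1.745 fully raised, at rest on buffers. Hinge line: along the warmer's y, at x = 180, 85 mm above the bench (209 mm from the lip's edge); a counterweight bar hangs behind it. Below the balance point (about 0.84 rad) it falls shut; beyond, it swings on by itself (damped, 1 to 3 s) and stays. Shut, 1 to 2.5 N lift it at the lip, less as it rises.
- hood_lip (a point): Middle of the lower front edge of the hood's yellow finger lip, a level plate 90 mm wide (y), 5 mm thick, standing 30 mm out from the top of the hood's front wall. Hood shut: underside 125 mm above the bench (70 over the deck), this point at x = -25 in the warmer's frame. The clear front wall, 30 mm behind, reaches down to 4 mm above the deck and bars the tray while shut. Axes turn with the hood.
- tray: Loose blue tray, 100 (x) by 150 mm (y), five white cassettes clipped in; on the ledge between the rails. Origin: centre of its underside, 55 mm above the bench; x to the warmer's back. Front wall full width, 24 mm high, outer face x = -50; other walls 11 mm. 0.2 to 0.4 kg, slides with a few N. Home: its back face on the steel back stop (front face x = 125, 10 mm high), origin at x = 75 in the warmer's frame.
- green_bottle: Bystander: loose green bottle, 62 mm across, 125 mm high, to the left of the warmer. Origin: centre of its underside.
- dropper: Bystander: loose small white dropper bottle with red nozzle, 28 mm across, 70 mm high, to the left of the warmer. Origin: centre of its underside.
- cassette_a: Bystander: loose white test cassette, 70 x 20 x 5 mm, lying on the bench right of the warmer. Origin: centre of its underside.
- cassette_b: Bystander: a second loose white test cassette like the first.
- tube_rack: Bystander: loose orange tube rack with capped tubes, 70 x 115 mm, 84 mm high, to the right of the warmer. Origin: centre of its underside.
- timer: Bystander: loose grey bench timer, 55 x 65 x 16 mm, on the bench left of the warmer. Origin: centre of its underside.
Not all that is in view belongs to the job. There is more than one size of the tray; the one meant has the size given above.

How it is judged:
On the way, in this order (a step that is already met when the one before it is completed fails the run):
1. the hood is raised past its balance point and stays up (value of joint hood above 1.55 rad), for 0.3 s.
2. the tray is home against the back stop (x of tray in the frame of warmer above 0.071 m), for 0.2 s.
At the end, for the whole second after the job is handed in: The hood stands raised by itself, its joint above 1.55 rad and at rest; the tray lies flat on the deck, at rest, within 4 mm of the back stop (its origin more than 71 mm behind the warmer's origin); the six bystanders are within 30 mm of where they began (value of joint hood above 1.55 rad and velocity of joint hood between -0.1 and 0.1 rad/s and x of tray in the frame of warmer above 0.071 m and height (world z) of tray below 0.06 m and angle between tray's own z axis and vertical below 0.06 rad and linear speed of tray below 0.01 m/s and distance of each of green_bottle, dropper, cassette_a, cassette_b, tube_rack, timer from where it was at the start of the episode below 0.03 m); the robot touches nothing.
It fails at once if the tray is picked up or tipped (over 12 mm off the deck, or tilted over 0.2 rad) (height (world z) of tray above 0.067 m or angle between tray's own z axis and vertical above 0.2 rad).
It fails at once if a bystander is moved over 30 mm, tipped over or picked up (distance of any of green_bottle, dropper, cassette_a, cassette_b, tube_rack, timer from where it was at the start of the episode above 0.03 m or angle between any of green_bottle, dropper, cassette_a, cassette_b, tube_rack, timer's own z axis and vertical above 0.5 rad).
It also fails if it takes over 54 s, if anything falls off the work surface, if the arm or the gripper's body presses on something with over 40 N, if the wrist force passes 120 N, or if a joint passes its speed limit or range.

### The arm

A 6-joint arm with a two-finger parallel gripper is mounted at the origin on the work surface. World frame = base frame: x ahead of the robot, y to its left, z up, the work surface at z = 0. Lengths are in m, angles in rad, forces in N, time in s.
With the tool pointing down it reaches from about 0.35 to 0.85 m from the base axis. Payload 8.1 kg.
Tool frame: the origin (TCP) lies on the centre line of the jaws, within the pads' length; the fingertips stand 14 mm ahead of it and the grasp point (between the pads) lies 5 mm behind it; z points along the fingers, y is the direction in which the jaws open and shut (so a half turn about z gives the same grasp; the last joint's range is limited). The gripper opens to 93 mm and grips with 3 to 60 N. Pads are 15 mm wide; open, the fingers measure 128 mm over their backs; the gripper's body (75 mm by 188 mm) begins 65 mm behind the grasp point.
Start: joints at [1.216, 0.13, 1.488, -0, 1.523, -0.085], TCP at [0.16, 0.578, 0.233] pointing down, gripper open.
Joint ranges: [-2.96, 2.96], [-0.89, 2.26], [0.02, 2.5], [-1.34, 4.48], [0, 2.73], [-2.66, 2.66]. Speed limits (rad/s): [2.39, 2.39, 2.79, 3.14, 3.14, 3.14].

### API

Orientations are given as a rotation vector (axis times angle).
In Python, from plant import robot gives the robot as it stands.
- The arm moves only by the tool jog_arm, never from a script. Its argument "steps" is a list of rows, each a list of 7 numbers: the closure, from 0 (fully open) to 1 (shut), then the shift along the tool's x, y, z in m, then the turn, a rotation vector about the tool's x, y, z in rad. In form: [[jaw, tx, ty, tz, rx, ry, rz], ...]. A call has 1 to 5 rows; each row is the pose to reach, as a shift and turn from the pose measured when the call began, along the tool's axes at that moment; what a row does not reach only later rows make up. A row lasts 1/8 s, in which the tool goes at most 62.5 mm and 10.7 degrees, less where a joint would pass 70% of its speed; a pose out of reach is approached as far as the arm can. A call with a gripper value outside its range is refused whole. The fingers move at their own pace and stop on an object; "force" is the grip in N (left out, the last holds). Time passes only in rows, so rows that repeat a pose let the fingers close. It gives the time, the measured TCP pose, the force and the opening at its end, in the units of the state.
- robot.read_state(): the state, without advancing time (a new reading comes with each control period).
- robot.read_camera(name): name is "scene" or "top" or "wrist"; returns a dict with "image" (480x640x3 uint8, red, green, blue), "mtx" (3x3 intrinsics, pixels), "D" ([k1, k2, p1, p2, k3] as OpenCV has them; the pictures are not rectified), "extrinsics" (4x4, takes a point from camera to world coordinates); the wrist camera has in their place "tool_from_camera" (4x4, takes a point from camera to tool coordinates, whose origin is the TCP and whose axes are the flange's). Camera axes: x right, y down, z forward; pixel columns grow to the right and rows downward; lengths in m; the calibration is good to about 2 mm. A picture is of the moment at which its call begins: read the wrist's pose just before it. There is no depth.
- robot.close_job(): hands the job in, once; it reports no verdict.
The state is a dict: "t": time; "q": joint angles; "dq": joint speeds; "joint_torque": joint torques, N m; "tool_pos": TCP position; "orientation": TCP orientation; "force": force on the tool from outside, world axes, zero at the start; "wrist_torque": the same for the moment, N m; "opening": finger opening in m.
Only numpy, scipy, OpenCV 4.12 (cv2) and the standard library are available. Lean on these libraries where they do the work, as an engineer would, in place of code of your own. Each camera call takes 0.05 s, during which the arm holds its last target.

## Working session

There is one attempt and no reset: what is moved stays moved. The work goes in short steps, Python scripts to look and compute and a tool call to move; the robot and the scene stay as the last step left them, time stands still between calls to the robot, and variables do not carry over. Pictures are saved under pics/ and viewed, and the job is handed in when it is done.

Besides the shell and the picture viewer there is one more tool, called after "Call:" as a command line: name --pt "numbers of a row" for each row, then --argument value for the rest. jog_arm: Moves the arm, as the interface text tells. Its arguments: {"type":"object","properties":{"steps":{"type":"array"},"force":{"type":"number"}},"required":["steps"]}

```bash
ls; mkdir -p pics; python3 - <<'E'
from plant import robot
import cv2,numpy as np
print(robot.read_state())
for n in ("scene","top"):
    d=robot.read_camera(n); cv2.imwrite(f"pics/{n}0.png",d["image"][:,:,::-1]); np.savez(f"pics/{n}0.npz",**d)
    print(n,d["mtx"],d["D"],d["extrinsics"])
E
```

```text
pics
{'t': 0.0, 'q': array([ 1.21559380e+00,  1.31156977e-01,  1.48929213e+00, -1.44324422e-06,
        1.52300726e+00, -8.53695527e-02]), 'dq': array([ 0.00015074,  0.00030982,  0.00118115,  0.00107435, -0.00273871,
        0.00110965]), 'joint_torque': array([-2.43001588e-03, -5.59820223e+01, -4.91764069e+01,  7.67360651e-02,
        3.49992164e-02, -2.25435488e-04]), 'tool_pos': array([0.15970995, 0.57777778, 0.23158288]), 'orientation': array([-4.22513085e-01, -3.11264023e+00,  2.85690862e-03]), 'force': array([ 0.54931801, -0.50484688,  0.01748684]), 'wrist_torque': array([-0.04706037, -0.01071249,  0.08273811]), 'opening': 0.0928298865834367}
scene [[535.38256516   0.         314.82873096]
 [  0.         535.38256516 239.36832379]
 [  0.           0.           1.        ]] [0.05204052 0.         0.         0.         0.        ] [[ 0.22024897  0.56985904 -0.79167611  1.42134001]
 [ 0.97516078 -0.10908763  0.19277276 -0.17502914]
 [ 0.02349123 -0.8144695  -0.57973063  0.75046155]
 [ 0.          0.          0.          1.        ]]
top [[591.66040906   0.         321.49743367]
 [  0.         591.66040906 229.00921006]
 [  0.           0.           1.        ]] [0.02138969 0.         0.         0.         0.        ] [[-0.01378151 -0.99741679  0.07049691  0.42859618]
 [-0.9998499   0.01300608 -0.01144679  0.04203439]
 [ 0.01050034 -0.07064408 -0.99744632  1.33965911]
 [ 0.          0.          0.          1.        ]]
```

View pics/scene0.png

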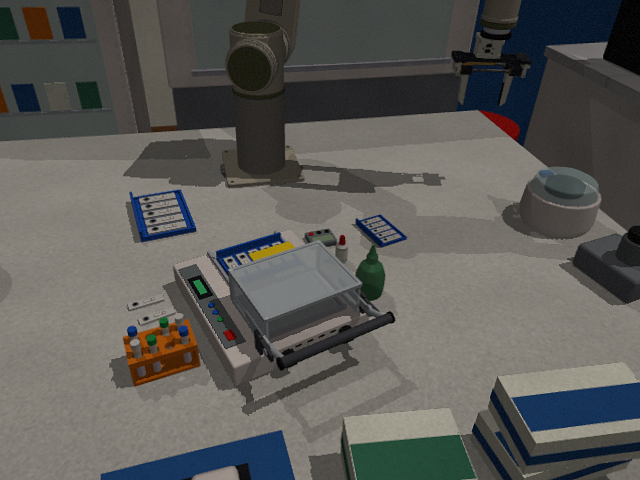

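View pics/top0.png

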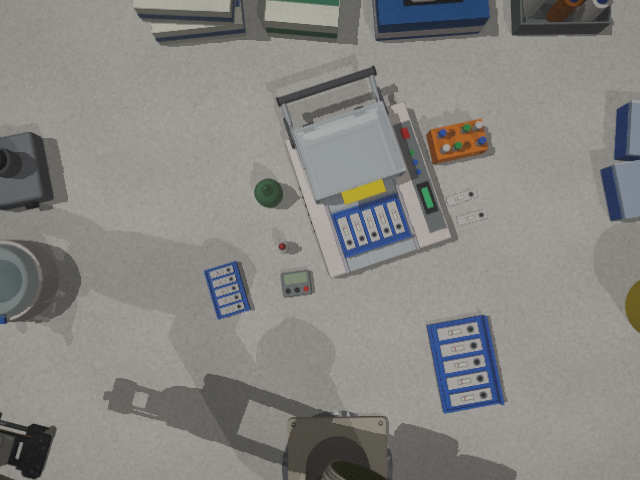

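The top view shows the warmer with the yellow lip near (363,190), the tray on the ledge at (372,225) and a robot-side front edge from (332,275) to (452,240). I'll measure on an enlargement.

```bash
cat > h.py <<'E'
import numpy as np,cv2
def cast(d,px,z):
    u=cv2.undistortPoints(np.array(px,float).reshape(-1,1,2),d["mtx"],d["D"]).reshape(-1,2)
    T=d["extrinsics"]; r=np.c_[u,np.ones(len(u))]@T[:3,:3].T; o=T[:3,3]
    return o+r*((z-o[2])/r[:,2])[:,None]
def proj(d,P):
    T=np.linalg.inv(d["extrinsics"]); P=np.atleast_2d(P)
    return cv2.projectPoints(P.astype(float),cv2.Rodrigues(T[:3,:3])[0],T[:3,3],d["mtx"],d["D"])[0].reshape(-1,2)
E
python3 - <<'E'
import cv2,numpy as np
from h import *
d=dict(np.load("pics/top0.npz")); im=d["image"]
hsv=cv2.cvtColor(im,cv2.COLOR_RGB2HSV)
m=cv2.inRange(hsv,(22,150,100),(35,255,255)); m[:, :300]=0; m[:,450:]=0
c=max(cv2.findContours(m,0,1)[0],key=cv2.contourArea); r=cv2.minAreaRect(c); print(r); b=cv2.boxPoints(r); print(b); print(cast(d,b,0.130))
m=cv2.inRange(hsv,(105,140,60),(125,255,255)); m[:185]=0;m[265:]=0;m[:,:320]=0;m[:,425:]=0
c=cv2.convexHull(np.vstack(cv2.findContours(m,0,1)[0]));r=cv2.minAreaRect(c); print(r); b=cv2.boxPoints(r); print(b); print(cast(d,b,0.07))
cv2.imwrite("pics/crop0.png",cv2.resize(im[60:290,250:500,::-1],None,fx=3.2,fy=2.6,interpolation=2) if 0 else cv2.resize(im[80:290,250:500,::-1],None,fx=2.8,fy=2.8,interpolation=2))
E
```

```text
((363.25, 191.75003051757812), (12.33288288116455, 43.006980895996094), 71.56505584716797)
[[340.9     192.70003]
 [381.69998 179.10002]
 [385.6     190.80003]
 [344.80002 204.40004]]
[[ 0.58851873 -0.01283336  0.13      ]
 [ 0.61570857 -0.09749614  0.13      ]
 [ 0.59130138 -0.10503607  0.13      ]
 [ 0.56419798 -0.02046777  0.13      ]]
((370.9500427246094, 224.8500213623047), (45.2205696105957, 69.57009887695312), 71.56505584716797)
[[330.80005 214.40002]
 [396.80005 192.40002]
 [411.10004 235.30002]
 [345.10004 257.30002]]
[[ 0.54963698  0.00697731  0.07      ]
 [ 0.59558037 -0.13649531  0.07      ]
 [ 0.50224635 -0.1651836   0.07      ]
 [ 0.45684569 -0.02232115  0.07      ]]
```

View pics/crop0.png

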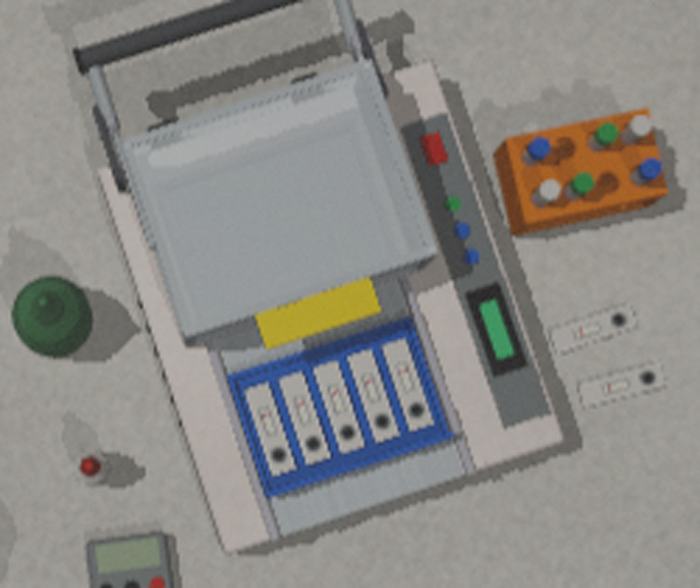

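```bash
python3 - <<'E'
import cv2,numpy as np
from h import *
d=dict(np.load("pics/top0.npz"))
s=lambda l:[(250+x/2.8,80+y/2.8) for x,y in l]
A=cast(d,s([(226,552),(565,443),(429,65)]),.055)[:,:2]
L=cast(d,[(344.8,204.4),(385.6,190.8)],.130)[:,:2]
print(A)
loc=np.array([(-.16,.12),(-.16,-.16),(.16,-.16),(-.025,.045),(-.025,-.045)]); W=np.vstack([A,L])
H=loc-loc.mean(0);K=W-W.mean(0)
th=np.arctan2((H[:,0]*K[:,1]-H[:,1]*K[:,0]).sum(),(H*K).sum()); R=np.array([[np.cos(th),-np.sin(th)],[np.sin(th),np.cos(th)]])
t=W.mean(0)-R@loc.mean(0); print(np.degrees(th),th,t); print(W-(loc@R.T+t))
print("lip",R@[-.025,0]+t)
# TCP pose in warmer frame and tray in warmer frame
T=cast(d,[(330.8,214.4),(411.1,235.3),(345.1,257.3)],.07)[:,:2]; print((T-t)@R)
for n in("top","scene"):
    d=dict(np.load(f"pics/{n}0.npz")); im=d["image"][:,:,::-1].copy()
    for x,y,z in [(-.16,.12,.055),(-.16,-.16,.055),(.16,-.16,.055),(.16,.12,.055),(-.025,.045,.125),(-.025,-.045,.125),(.18,0,.085)]:
        p=proj(d,[*(R@[x,y]+t),z])[0]; cv2.circle(im,tuple(int(round(v)) for v in p),2,(0,0,255),-1)
    im=im[60:300,240:490] if n=="top" else im[180:420,100:420]
    cv2.imwrite(f"pics/ov_{n}.png",cv2.resize(im,None,fx=2.4,fy=2.4))
E
```

```text
[[ 0.41470075  0.00878257]
 [ 0.49560393 -0.25608943]
 [ 0.79575231 -0.15716385]]
17.588585922040377 0.3069787351095272 [ 0.60026064 -0.05517331]
[[ 3.22184850e-03 -2.08543351e-03]
 [-4.85363718e-04 -4.71842693e-05]
 [-5.37726603e-03  2.18080195e-03]
 [ 1.36679742e-03 -6.36217692e-04]
 [ 1.27398382e-03  5.88033523e-04]]
lip [ 0.57642937 -0.06272781]
[[-0.02947629  0.07454267]
 [-0.12667506 -0.07524939]
 [-0.1267831   0.07465354]]
```

View pics/ov_scene.png

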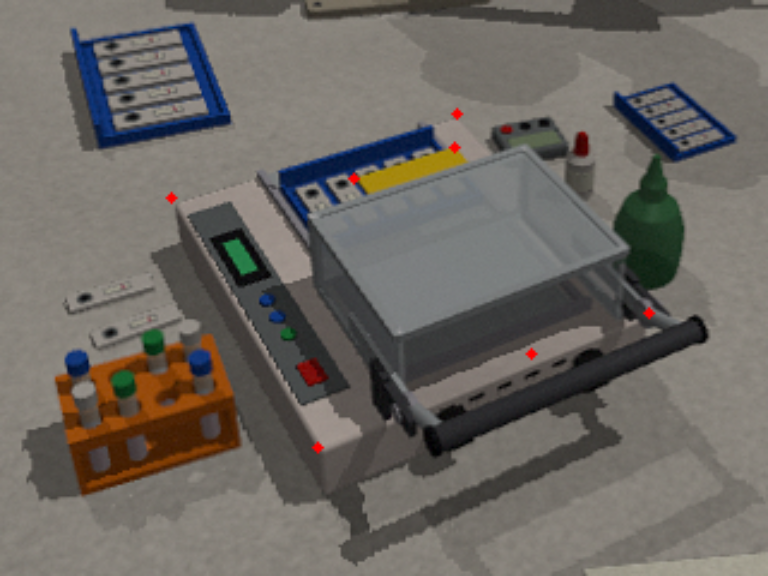

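View pics/ov_top.png

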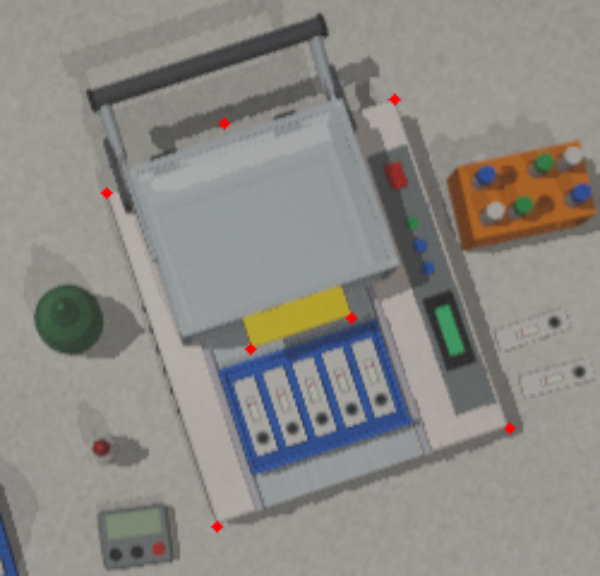

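```bash
cat >> h.py <<'E'
from scipy.spatial.transform import Rotation as Ro
TH=.307; T0=np.array([.600,-.0555])
def goal(x,y,z,tilt):  # warmer frame metres, tilt deg toward warmer +x from down
    c,s=np.cos(TH),np.sin(TH); p=np.array([T0[0]+c*x-s*y,T0[1]+s*x+c*y,z])
    R=np.c_[[-c,-s,0],[-s,c,0],[0,0,-1]]@Ro.from_euler('y',-tilt,degrees=True).as_matrix()
    return p,R
def rel(st,g):
    R0=Ro.from_rotvec(st["orientation"]); p,R=g
    return np.r_[R0.inv().apply(p-st["tool_pos"]),(R0.inv()*Ro.from_matrix(R)).as_rotvec()].round(3)
def inw(st):
    c,s=np.cos(TH),np.sin(TH); d=st["tool_pos"][:2]-T0
    return np.r_[c*d[0]+s*d[1],-s*d[0]+c*d[1],st["tool_pos"][2]].round(4)
E
python3 - <<'E'
from plant import robot
from h import *
st=robot.read_state(); print(rel(st,goal(-.14,0,.25,0)),rel(st,goal(-.14,0,.25,45)))
E
```

```text
[-0.476 -0.569 -0.017 -0.002 -0.001 -0.577] [-0.476 -0.569 -0.017 -0.228 -0.764 -0.546]
```

Call:
jog_arm --pt "1 -0.038 -0.045 -0.003 0 0 -0.12" --pt "1 -0.076 -0.09 -0.006 0 0 -0.24" --pt "1 -0.114 -0.135 -0.01 0 0 -0.36" --pt "1 -0.152 -0.18 -0.014 0 0 -0.48" --pt "1 -0.19 -0.225 -0.017 0 0 -0.577" --force 10

```text
t: 0.72
tool_pos: [0.2832, 0.3086, 0.2488]
orientation: [0.487, -3.103, 0.003]
force: [-0.2, 0.6, 0.7]
opening: 0.0476
```

```bash
python3 - <<'E'
from plant import robot
from h import *
st=robot.read_state(); print(st['t'],st['q'],inw(st),rel(st,goal(-.14,0,.25,0)),rel(st,goal(-.14,0,.25,45)))
E
```

```text
0.725 [ 7.06656870e-01 -3.84645207e-01  1.93076227e+00 -9.92645380e-04
  1.59697214e+00 -1.17548670e+00] [-0.192   0.4428  0.2488] [-0.05  -0.443 -0.001 -0.001 -0.001  0.004] [-0.05  -0.443 -0.001  0.    -0.786  0.005]
```

Call:
jog_arm --pt "1 -0.006 -0.055 0 0 0 0" --pt "1 -0.012 -0.11 0 0 0 0" --pt "1 -0.018 -0.165 0 0 0 0" --pt "1 -0.024 -0.22 0 0 0 0" --pt "1 -0.03 -0.275 0 0 0 0"

```text
t: 1.35
tool_pos: [0.3962, 0.0542, 0.2491]
orientation: [0.487, -3.103, 0.002]
force: [1.5, -0.1, 0.0]
opening: 0.0011
```

Call:
jog_arm --pt "1 -0.006 -0.05 0 0 0 0" --pt "1 -0.012 -0.1 0 0 0 0" --pt "1 -0.018 -0.14 0 0 -0.15 0" --pt "1 -0.02 -0.165 0 0 -0.3 0" --pt "1 -0.02 -0.168 0 0 -0.45 0"

```text
t: 1.98
tool_pos: [0.4671, -0.1012, 0.2495]
orientation: [-0.415, 2.659, 0.092]
force: [-0.2, 0.8, -0.0]
opening: 0.0008
```

```bash
python3 - <<'E'
from plant import robot
from h import *
st=robot.read_state(); print(st['t'],st['q'],inw(st),st['opening'],rel(st,goal(-.14,0,.25,0)),rel(st,goal(-.14,0,.25,45)))
E
```

```text
1.975 [-0.58878825 -0.60610703  2.14744279  0.36015413  1.31987111 -2.51014216] [-0.1405 -0.0034  0.2495] 0.0007643832275450496 [-0.001  0.003 -0.    -0.002  0.454  0.003] [-0.001  0.003 -0.    -0.001 -0.332  0.003]
```

Call:
jog_arm --pt "1 0 0 0 0 0 0.18" --pt "1 0 0 0 0 0 0.36" --pt "1 0 0 0 0 0 0.54" --pt "1 0 0 0 0 0 0.72" --pt "1 0 0 0 0 0 0.9"

```text
t: 2.6
tool_pos: [0.4668, -0.1011, 0.2491]
orientation: [0.806, 2.625, 0.359]
force: [0.7, 0.6, 0.3]
opening: 0.0004
```

Call:
jog_arm --pt "1 0 0 0 0 0 0.18" --pt "1 0 0 0 0 0 0.36" --pt "1 0 0 0 0 0 0.54" --pt "1 0 0 0 0 0 0.72" --pt "1 0 0 0 0 0 0.9"

```text
t: 3.22
tool_pos: [0.4666, -0.1009, 0.2486]
orientation: [1.954, 2.093, 0.574]
force: [-0.2, -0.4, 0.3]
opening: 0.0002
```

Call:
jog_arm --pt "1 0 0 0 0 0 0.18" --pt "1 0 0 0 0 0 0.36" --pt "1 0 0 0 0 0 0.54" --pt "1 0 0 0 0 0 0.72" --pt "1 0 0 0 0 0 0.9"

```text
t: 3.85
tool_pos: [0.4663, -0.1008, 0.2481]
orientation: [2.834, 1.088, 0.697]
force: [0.1, -0.1, -0.1]
opening: 0.0006
```

```bash
sed -i 's/R=np.c_\[\[-c,-s,0\],\[-s,c,0\],\[0,0,-1\]\]@Ro.from_euler(.y.,-tilt/R=np.c_[[c,s,0],[s,-c,0],[0,0,-1]]@Ro.from_euler("y",tilt/' h.py; python3 - <<'E'
from plant import robot
from h import *
st=robot.read_state(); print(st['t'],st['q'],inw(st),rel(st,goal(-.10,0,.25,26)),rel(st,goal(-.08,0,.20,45)))
E
```

```text
3.85 [-0.58890829 -0.60620325  2.14952034  0.3598317   1.32019051  0.20765133] [-0.1411 -0.0028  0.2481] [ 0.036  0.013  0.016 -0.001  0.002  0.426] [ 0.032  0.012  0.07  -0.071  0.328  0.422]
```

Call:
jog_arm --pt "1 0.01 0.004 0.01 -0.02 0.06 0.1" --pt "1 0.02 0.008 0.03 -0.04 0.13 0.2" --pt "1 0.03 0.012 0.05 -0.055 0.2 0.3" --pt "1 0.032 0.012 0.07 -0.07 0.27 0.42" --pt "1 0.032 0.012 0.07 -0.07 0.33 0.42"

```text
t: 4.47
tool_pos: [0.5231, -0.0787, 0.1974]
orientation: [-2.761, -0.428, -1.145]
force: [-0.3, -0.1, 0.8]
opening: 0.0007
```

```bash
python3 - <<'E'
from plant import robot
from h import *
st=robot.read_state(); print(st['t'],st['q'],inw(st),rel(st,goal(-.09,0,.153,45)),rel(st,goal(-.035,0,.098,45)))
E
```

```text
4.475 [-0.6769985  -0.6266272   2.38357568  0.76043594  1.03315853  0.30046431] [-0.0803  0.0011  0.1974] [-0.038  0.001  0.024 -0.005 -0.001 -0.001] [-0.038  0.002  0.102 -0.005 -0.001 -0.001]
```

Call:
jog_arm --pt "1 -0.02 0.001 0.012 0 0 0" --pt "1 -0.038 0.001 0.024 0 0 0" --pt "1 -0.038 0.001 0.044 0 0 0"

```text
t: 4.85
tool_pos: [0.5266, -0.0783, 0.1377]
orientation: [-2.762, -0.426, -1.143]
force: [-0.1, 0.0, 0.6]
opening: 0.0004
```

```bash
python3 - <<'E'
from plant import robot
from h import *
import cv2
st=robot.read_state(); print(st['t'],st['q'],inw(st),rel(st,goal(-.09,0,.153,45)),rel(st,goal(-.035,0,.098,45)))
d=robot.read_camera("wrist"); cv2.imwrite("pics/w1.png",d["image"][:,:,::-1])
d=robot.read_camera("scene"); cv2.imwrite("pics/s1.png",d["image"][:,:,::-1])
E
```

```text
4.85 [-0.66821159 -0.51284533  2.42835904  0.8344792   0.91609303  0.17296718] [-0.0769  0.0005  0.1377] [ 0.002  0.    -0.02  -0.004  0.    -0.003] [ 0.002  0.001  0.058 -0.004  0.    -0.003]
```

View pics/s1.png

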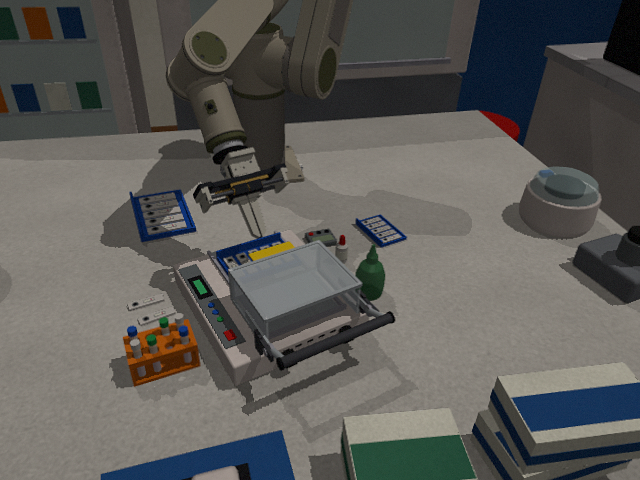

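View pics/w1.png

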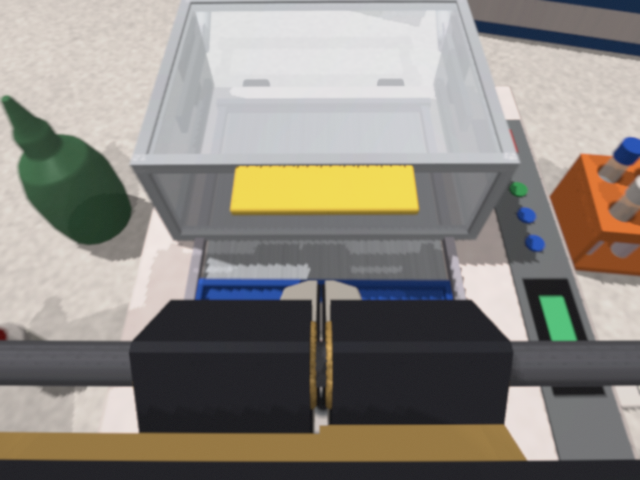

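The wrist view shows the finger tips centred on the yellow lip (lip at columns 232–418, fingers at 321), with the tips still ahead of it over the tray. Next I move in under it.

Call:
jog_arm --pt "1 0 0 0.02 0 0 0" --pt "1 0.002 0.001 0.04 0 0 0" --pt "1 0.002 0.001 0.058 0 0 0" --pt "1 0.002 0.001 0.058 0 0 0"

```text
t: 5.45
tool_pos: [0.5669, -0.0641, 0.0969]
orientation: [-2.76, -0.428, -1.137]
force: [-0.3, 0.1, -0.7]
opening: 0.0008
```

```bash
cat > arc.py <<'E'
from plant import robot
from h import *
import cv2
st=robot.read_state(); print(st['t'],st['q'].round(2),inw(st),st['force'])
for ph in range(0,66,5):
    a=np.radians(169-ph); E=np.array([180+209*np.cos(a),85+209*np.sin(a)])
    f=np.radians(max(ph,45)); tip=E+25*np.array([np.cos(f),-np.sin(f)]) if ph>45 else E+25*np.array([.707,-.707])
    tcp=(tip-7.5*.707-14*np.array([.707,-.707]))/1000
    print(ph,tcp.round(3),rel(st,goal(tcp[0],0,tcp[1],45)))
E
python3 arc.py; python3 -c "
from plant import robot;import cv2
d=robot.read_camera('wrist'); cv2.imwrite('pics/w2.png',d['image'][:,:,::-1])"
```

```text
5.45 [-0.57 -0.29  2.36  0.92  0.75  0.1 ] [-0.0342  0.0018  0.0969] [-0.25030615  0.12280519 -0.67030142]
0 [-0.023  0.112] [ 0.019  0.002 -0.002 -0.009  0.002 -0.003]
5 [-0.018  0.13 ] [ 0.034  0.002 -0.012 -0.009  0.002 -0.003]
10 [-0.013  0.147] [ 0.05   0.002 -0.02  -0.009  0.002 -0.003]
15 [-0.005  0.164] [ 0.067  0.001 -0.027 -0.009  0.002 -0.003]
20 [0.003 0.18 ] [ 0.085  0.001 -0.032 -0.009  0.002 -0.003]
25 [0.013 0.195] [ 0.103  0.001 -0.036 -0.009  0.002 -0.003]
30 [0.025 0.209] [ 0.121  0.001 -0.038 -0.009  0.002 -0.003]
35 [0.037 0.222] [ 0.139  0.001 -0.038 -0.009  0.002 -0.003]
40 [0.051 0.234] [ 0.157  0.001 -0.037 -0.009  0.002 -0.003]
45 [0.066 0.245] [ 0.175  0.001 -0.035 -0.009  0.002 -0.003]
50 [0.08  0.253] [ 0.191  0.001 -0.031 -0.009  0.002 -0.003]
55 [0.094 0.26 ] [ 0.206  0.001 -0.025 -0.009  0.002 -0.003]
60 [0.109 0.266] [ 0.221  0.001 -0.018 -0.009  0.002 -0.003]
65 [0.125 0.27 ] [ 0.235  0.001 -0.01  -0.009  0.002 -0.003]
```

View pics/w2.png

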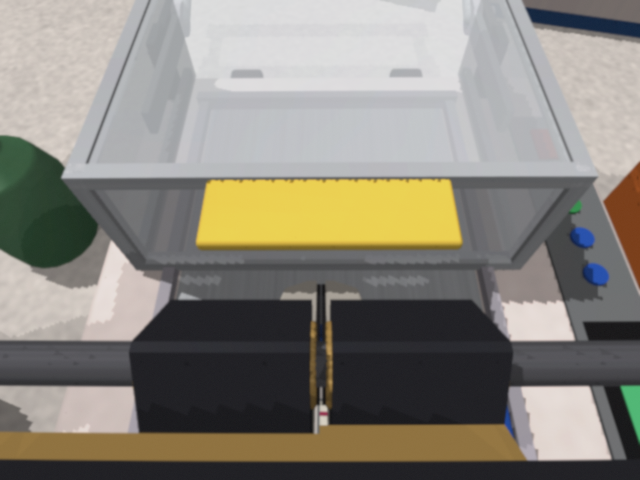

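Call:
jog_arm --pt "1 0.012 0.002 0.003 0 0 0" --pt "1 0.022 0.002 0.0 0 0 0" --pt "1 0.036 0.002 -0.009 0 0 0" --pt "1 0.052 0.002 -0.017 0 0 0" --pt "1 0.068 0.001 -0.024 0 0 0"

```text
t: 6.12
tool_pos: [0.5974, -0.0565, 0.164]
orientation: [-2.76, -0.428, -1.139]
force: [-0.5, -0.8, -2.4]
opening: 0.0006
```

```bash
python3 arc.py; python3 -c "
from plant import robot;import cv2
d=robot.read_camera('scene'); cv2.imwrite('pics/s3.png',cv2.resize(d['image'][120:420,100:500,::-1],None,fx=2,fy=2))"
```

```text
6.125 [-0.5  -0.35  2.26  0.8   0.81  0.31] [-0.0028 -0.0002  0.164 ] [-0.49171074 -0.76994419 -2.39229377]
0 [-0.023  0.112] [-0.051  0.     0.023 -0.008  0.001 -0.002]
5 [-0.018  0.13 ] [-0.035  0.     0.013 -0.008  0.001 -0.002]
10 [-0.013  0.147] [-0.019 -0.     0.005 -0.008  0.001 -0.002]
15 [-0.005  0.164] [-0.002 -0.    -0.001 -0.008  0.001 -0.002]
20 [0.003 0.18 ] [ 0.015 -0.    -0.007 -0.008  0.001 -0.002]
25 [0.013 0.195] [ 0.033 -0.    -0.01  -0.008  0.001 -0.002]
30 [0.025 0.209] [ 0.051 -0.    -0.012 -0.008  0.001 -0.002]
35 [0.037 0.222] [ 0.069 -0.    -0.013 -0.008  0.001 -0.002]
40 [0.051 0.234] [ 0.088 -0.    -0.012 -0.008  0.001 -0.002]
45 [0.066 0.245] [ 0.106 -0.    -0.009 -0.008  0.001 -0.002]
50 [0.08  0.253] [ 0.121 -0.    -0.005 -0.008  0.001 -0.002]
55 [0.094 0.26 ] [ 0.136 -0.     0.    -0.008  0.001 -0.002]
60 [0.109 0.266] [ 0.151 -0.     0.007 -0.008  0.001 -0.002]
65 [0.125 0.27 ] [ 0.165 -0.     0.015 -0.008  0.001 -0.002]
```

View pics/s3.png

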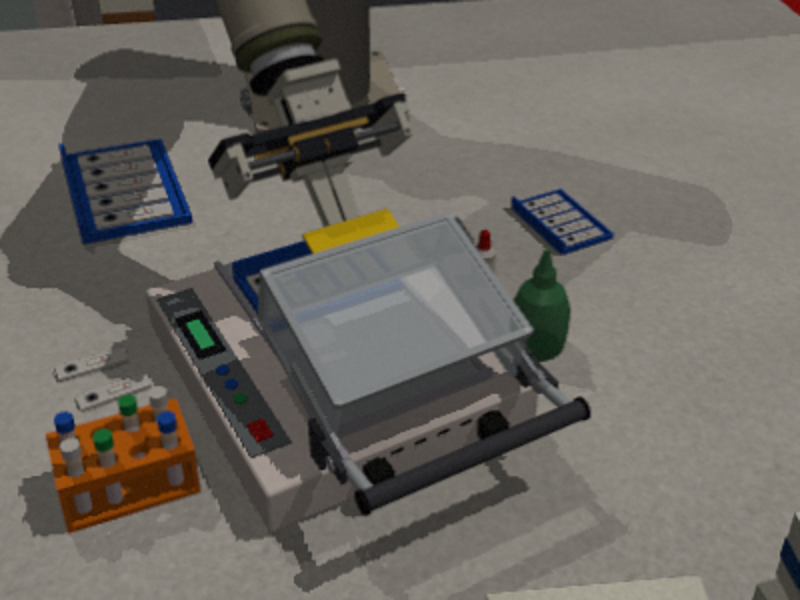

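The hood is lifting: the yellow lip at (350,230) sits on the finger, which carries about 2.4 N. I'll keep following the arc.

Call:
jog_arm --pt "1 0.018 0 -0.006 0 0 0" --pt "1 0.036 0 -0.009 0 0 0" --pt "1 0.054 0 -0.01 0 0 0" --pt "1 0.072 0 -0.011 0 0 0" --pt "1 0.09 0 -0.01 0 0 0"

```text
t: 6.8
tool_pos: [0.6532, -0.0398, 0.239]
orientation: [-2.76, -0.429, -1.145]
force: [-0.7, -0.3, -0.6]
opening: 0.0005
```

```bash
python3 arc.py|sed -n '1p;9,$p'; python3 -c "
from plant import robot;import cv2
d=robot.read_camera('scene'); cv2.imwrite('pics/s4.png',cv2.resize(d['image'][120:420,100:500,::-1],None,fx=2,fy=2))"
```

```text
6.8 [-0.41 -0.29  2.07  0.68  0.84  0.53] [ 0.0555 -0.0011  0.239 ] [-0.67287343 -0.26317922 -0.60539515]
35 [0.037 0.222] [-0.025 -0.001 -0.001 -0.006 -0.002 -0.001]
40 [0.051 0.234] [-0.006 -0.001  0.    -0.006 -0.002 -0.001]
45 [0.066 0.245] [ 0.012 -0.001  0.003 -0.006 -0.002 -0.001]
50 [0.08  0.253] [ 0.027 -0.001  0.007 -0.006 -0.002 -0.001]
55 [0.094 0.26 ] [ 0.042 -0.001  0.013 -0.006 -0.002 -0.001]
60 [0.109 0.266] [ 0.057 -0.001  0.019 -0.006 -0.002 -0.001]
65 [0.125 0.27 ] [ 0.071 -0.001  0.027 -0.006 -0.002 -0.001]
```

View pics/s4.png

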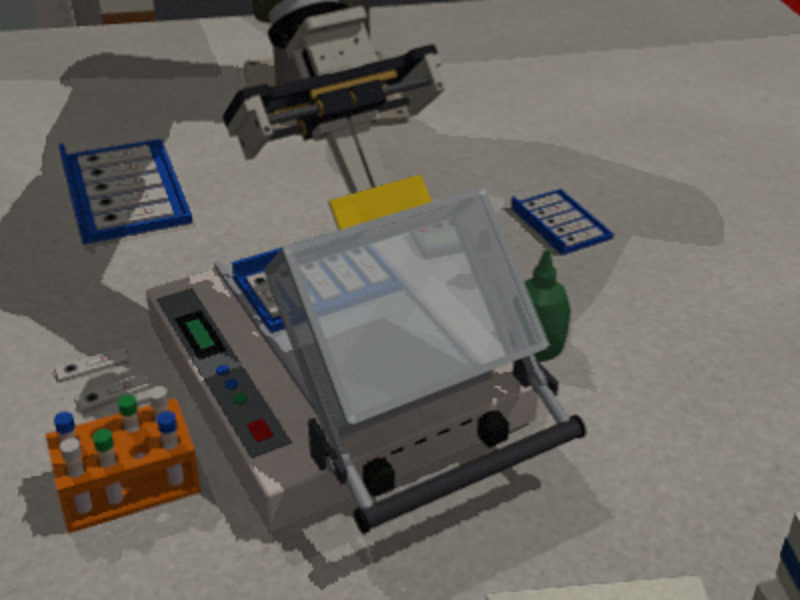

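Near 40° now, and the load is down to 0.6 N. I'll continue past the balance point.

Call:
jog_arm --pt "1 0.014 0 0.003 0 0 0" --pt "1 0.028 0 0.007 0 0 0" --pt "1 0.043 0 0.013 0 0 0" --pt "1 0.058 0 0.02 0 0 0" --pt "1 0.073 0 0.028 0 0 0"

```text
t: 7.48
tool_pos: [0.7235, -0.0181, 0.2743]
orientation: [-2.759, -0.43, -1.15]
force: [-0.5, 0.4, -0.5]
opening: 0.0005
```

```bash
python3 arc.py|sed -n '1p;13,$p'; python3 -c "
from plant import robot;import cv2
d=robot.read_camera('scene'); cv2.imwrite('pics/s5.png',cv2.resize(d['image'][120:420,100:500,::-1],None,fx=2,fy=2))"
```

```text
7.475 [-0.31 -0.14  1.88  0.61  0.81  0.66] [ 0.129  -0.0016  0.2743] [-0.48033435  0.42499324 -0.46997844]
55 [0.094 0.26 ] [-0.035 -0.002 -0.015 -0.004 -0.005  0.   ]
60 [0.109 0.266] [-0.02  -0.002 -0.008 -0.004 -0.005  0.   ]
65 [0.125 0.27 ] [-0.006 -0.002  0.    -0.004 -0.005  0.   ]
```

View pics/s5.png

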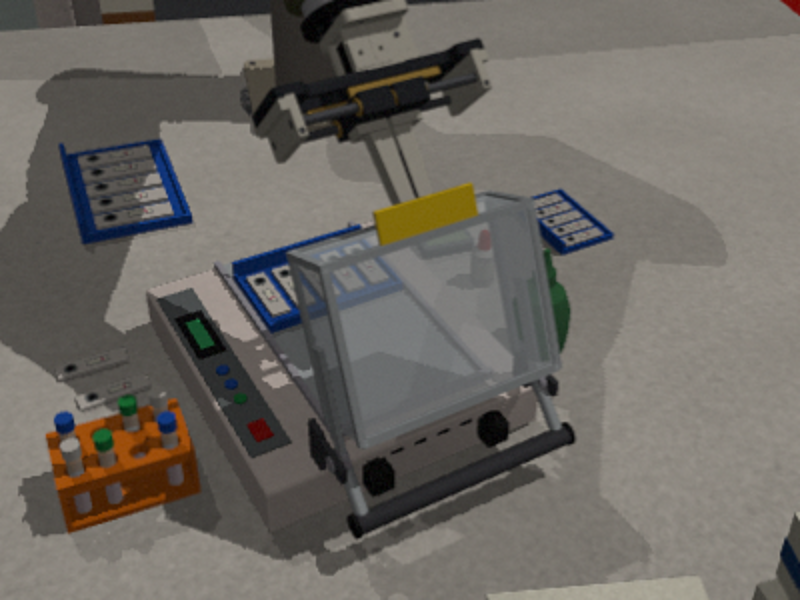

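The hood is at about 65°, past balance. I'll hold a moment, then back straight off and check.

Call:
jog_arm --pt "1 0.003 0 0.003 0 0 0" --pt "1 0.003 0 0.003 0 0 0" --pt "1 -0.02 0 -0.02 0 0 0" --pt "1 -0.05 0 -0.05 0 0 0" --pt "1 -0.09 0 -0.09 0 0 0"

```text
t: 8.15
tool_pos: [0.6023, -0.0565, 0.2744]
orientation: [-2.758, -0.431, -1.153]
force: [-0.3, -1.2, -0.2]
opening: 0.0007
```

```bash
python3 -c "
from plant import robot;import cv2
from h import *
d=robot.read_camera('scene'); cv2.imwrite('pics/s6.png',cv2.resize(d['image'][120:420,100:500,::-1],None,fx=2,fy=2))
st=robot.read_state(); print(st['t'],st['q'].round(2),inw(st),rel(st,goal(-.19,0,.18,0)))"
```

```text
8.2 [-0.51 -0.48  2.15  0.67  0.98  0.51] [-0.0027 -0.0007  0.2723] [-0.197 -0.001 -0.068 -0.004 -0.789  0.003]
```

View pics/s6.png

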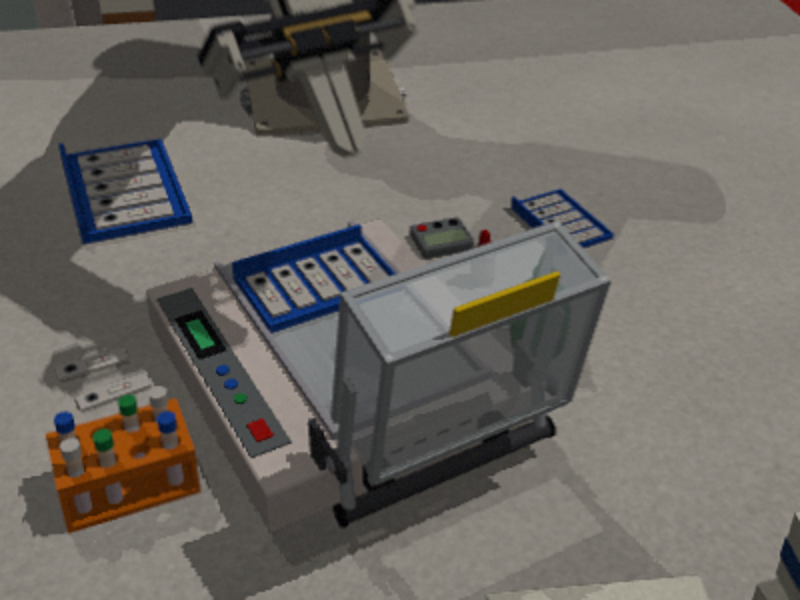

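The hood stands upright on its buffers with the lip at (505,303) in the crop. Next the tool goes vertical behind the tray, with the jaws half open for a two-point push.

Call:
jog_arm --pt "0.4 -0.04 0 -0.014 0 -0.16 0" --pt "0.4 -0.08 0 -0.028 0 -0.32 0" --pt "0.4 -0.12 0 -0.042 0 -0.48 0" --pt "0.4 -0.16 -0.001 -0.055 0 -0.64 0" --pt "0.4 -0.197 -0.001 -0.068 -0.004 -0.789 0.003"

```text
t: 8.82
tool_pos: [0.4181, -0.1138, 0.1805]
orientation: [3.103, 0.479, -0.006]
force: [-0.5, 0.4, -0.7]
opening: 0.0455
```

Call:
jog_arm --pt "0.4 0 0 0.01 0 0 0"

```text
t: 8.95
tool_pos: [0.4177, -0.1134, 0.1694]
orientation: [3.104, 0.481, -0.007]
force: [0.4, -1.2, -0.0]
opening: 0.0541
```

```bash
python3 -c "
from plant import robot;import cv2
from h import *
st=robot.read_state(); print(st['t'],st['q'].round(2),inw(st),st['opening'],rel(st,goal(-.165,0,.076,0)))
d=robot.read_camera('wrist'); cv2.imwrite('pics/w7.png',d['image'][:,:,::-1])"
```

```text
8.95 [-0.38 -0.3   2.01 -0.    1.43  0.88] [-1.913e-01 -1.000e-04  1.694e-01] 0.05405635105509968 [ 0.027 -0.     0.093 -0.     0.005  0.   ]
```

View pics/w7.png

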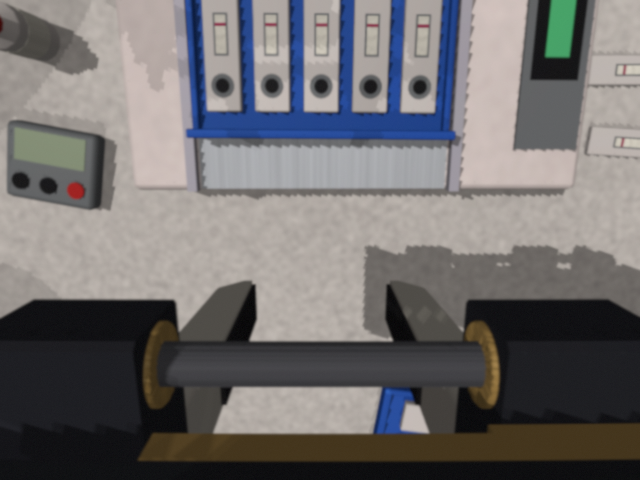

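Aligned: tray front wall at row 133, columns 187–455, centred between the fingers. Descending.

Call:
jog_arm --pt "0.4 0.005 0 0.03 0 0 0" --pt "0.4 0.01 0 0.06 0 0.005 0" --pt "0.4 0.015 0 0.085 0 0.005 0" --pt "0.4 0.022 0 0.093 0 0.005 0" --pt "0.4 0.027 0 0.093 0 0.005 0"

```text
t: 9.62
tool_pos: [0.4438, -0.1048, 0.0754]
orientation: [-3.103, -0.479, -0.004]
force: [-0.8, 0.7, -0.1]
opening: 0.0561
```

```bash
python3 -c "
from plant import robot;import cv2
from h import *
st=robot.read_state(); print(st['t'],st['q'].round(2),inw(st),st['opening'],st['force'],rel(st,goal(.015,0,.074,0)))
d=robot.read_camera('wrist'); cv2.imwrite('pics/w8.png',d['image'][:,:,::-1])"
```

```text
9.625 [-0.35 -0.13  2.05  0.    1.22  0.92] [-0.1638  0.0003  0.0754] 0.05610251282626806 [-0.75100098  0.67929834 -0.10716944] [ 0.179  0.     0.002 -0.002 -0.003 -0.   ]
```

View pics/w8.png

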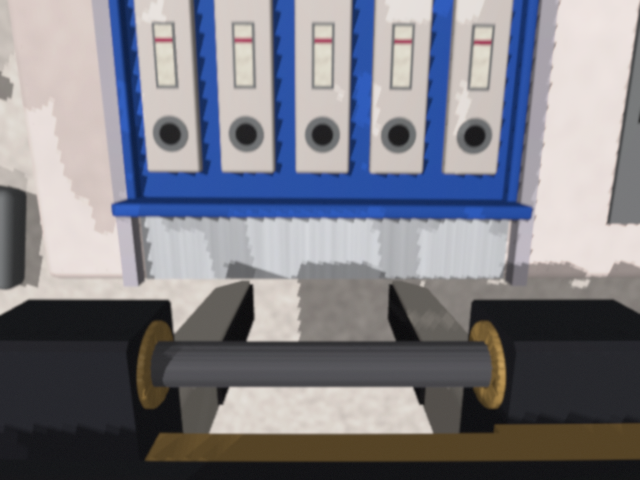

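Call:
jog_arm --pt "0.4 0.015 0 0.001 0 0 0" --pt "0.4 0.03 0 0.001 0 0 0" --pt "0.4 0.05 0 0.001 0 0 0" --pt "0.4 0.07 0 0.001 0 0 0" --pt "0.4 0.09 0 0.001 0 0 0"

```text
t: 10.3
tool_pos: [0.5318, -0.0775, 0.0764]
orientation: [-3.104, -0.48, -0.008]
force: [-2.2, -0.8, 1.4]
opening: 0.0559
```

```bash
python3 -c "
from plant import robot;import cv2
from h import *
st=robot.read_state(); print(st['t'],st['q'].round(2),inw(st),st['opening'],st['force'],rel(st,goal(.015,0,.075,0)))
d=robot.read_camera('wrist'); cv2.imwrite('pics/w9.png',d['image'][:,:,::-1])"
```

```text
10.3 [-0.24  0.09  1.83  0.    1.22  1.02] [-0.0717 -0.0003  0.0764] 0.055870164253847186 [-2.16257713 -0.78512782  1.43768241] [ 0.087 -0.     0.002 -0.    -0.005  0.   ]
```

View pics/w9.png

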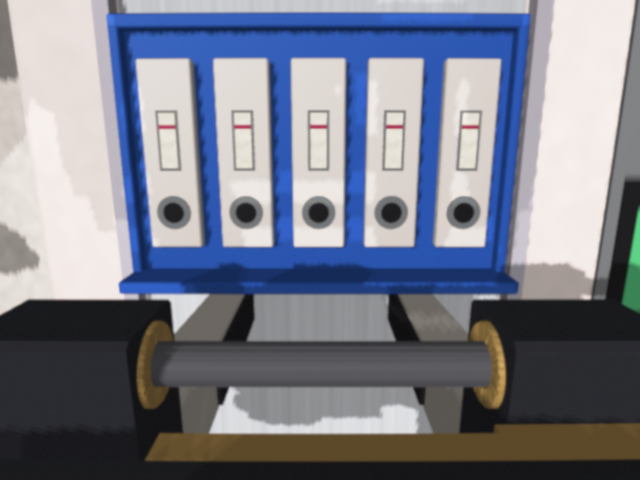

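The tray slides straight between the rails with the fingers on its front wall (row 285) at about 2.3 N. I'll continue.

Call:
jog_arm --pt "0.4 0.016 0 0.001 0 0 0" --pt "0.4 0.032 0 0.001 0 0 0" --pt "0.4 0.048 0 0.001 0 0 0" --pt "0.4 0.062 0 0.002 0 0 0" --pt "0.4 0.072 0 0.002 0 0 0"

```text
t: 10.98
tool_pos: [0.6031, -0.055, 0.0756]
orientation: [-3.104, -0.481, -0.011]
force: [-2.0, -1.1, 1.6]
opening: 0.0559
```

Call:
jog_arm --pt "0.4 0.004 0 0 0 0 0" --pt "0.4 0.008 0 0 0 0 0"

```text
t: 11.22
tool_pos: [0.6107, -0.0526, 0.0756]
orientation: [-3.104, -0.481, -0.011]
force: [-3.4, -0.6, 1.0]
opening: 0.0555
```

```bash
python3 -c "
from plant import robot;import cv2
from h import *
st=robot.read_state(); print(st['t'],st['q'].round(2),inw(st),st['opening'],st['force'],rel(st,goal(.015,0,.075,0)))
d=robot.read_camera('wrist'); cv2.imwrite('pics/w10.png',d['image'][:,:,::-1])
d=robot.read_camera('scene'); cv2.imwrite('pics/s10.png',cv2.resize(d['image'][120:420,100:500,::-1],None,fx=2,fy=2))"
```

```text
11.225 [-0.17  0.28  1.61  0.    1.24  1.09] [ 0.0111 -0.0005  0.0756] 0.055455759131127554 [-3.37473264 -0.59296989  1.03799301] [ 0.004 -0.     0.001  0.    -0.007  0.   ]
```

View pics/w10.png

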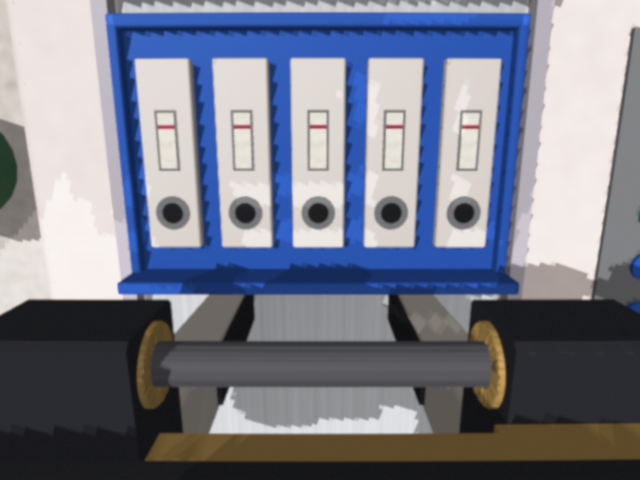

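View pics/s10.png

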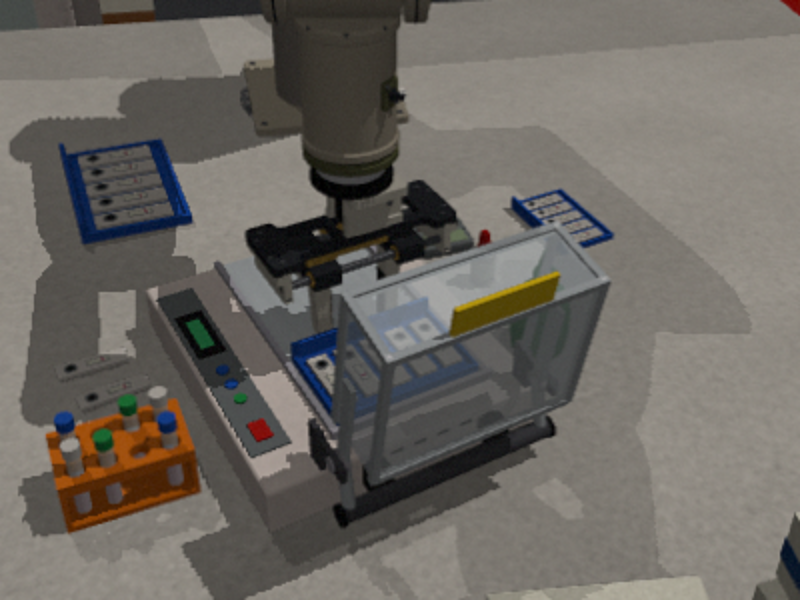

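The force is still only sliding friction (3.4 N), so it isn't home yet. I'll go in small steps until the force rises.

Call:
jog_arm --pt "0.4 0.003 0 0 0 0 0" --pt "0.4 0.006 0 0 0 0 0"

```text
t: 11.58
tool_pos: [0.6167, -0.0507, 0.0756]
orientation: [-3.104, -0.481, -0.012]
force: [-1.7, -1.4, -0.8]
opening: 0.0556
```

Call:
jog_arm --pt "0.4 0.002 0 0 0 0 0" --pt "0.4 0.004 0 0 0 0 0"

```text
t: 11.82
tool_pos: [0.618, -0.0503, 0.0756]
orientation: [-3.104, -0.481, -0.002]
force: [-21.4, -5.7, 15.3]
opening: 0.056
```

The force jumped to 22 N with the TCP at x≈19 mm (front face about 26 mm; nominal home is 25), so that is the back stop. I'll back off and check.

Call:
jog_arm --pt "0.4 -0.003 0 0 0 0 0" --pt "0.4 -0.02 0 0 0 0 0" --pt "0.4 -0.05 0 -0.01 0 0 0" --pt "0.4 -0.09 0 -0.04 0 0 0" --pt "0.4 -0.14 0 -0.08 0 0 0"

```text
t: 12.45
tool_pos: [0.4844, -0.0923, 0.1545]
orientation: [-3.104, -0.482, -0.001]
force: [-0.1, -0.7, 1.5]
opening: 0.0563
```

Call:
jog_arm --pt "0.4 -0.03 0 -0.04 0 0 0" --pt "0.4 -0.06 0 -0.08 0 0 0" --pt "0.4 -0.06 0 -0.08 0 0 0" --pt "0.4 -0.06 0 -0.08 0 0 0"

```text
t: 12.95
tool_pos: [0.4275, -0.1105, 0.2343]
orientation: [-3.104, -0.481, -0.003]
force: [0.5, -0.7, 0.1]
opening: 0.056
```

```bash
python3 -c "
from plant import robot;import cv2
from h import *
st=robot.read_state(); print(st['t'],inw(st),st['force'],st['dq'].round(3))
d=robot.read_camera('top'); im=d['image']
hsv=cv2.cvtColor(im,cv2.COLOR_RGB2HSV)
m=cv2.inRange(hsv,(105,140,60),(125,255,255)); m[:100]=0;m[265:]=0;m[:,:280]=0;m[:,425:]=0
c=cv2.convexHull(np.vstack([c for c in cv2.findContours(m,0,1)[0] if cv2.contourArea(c)>15]));b=cv2.boxPoints(cv2.minAreaRect(c)); print(b)
g=cast(d,b,.072)[:,:2]-T0; c_,s_=np.cos(TH),np.sin(TH); print((g@np.array([[c_,-s_],[s_,c_]])).round(4))
cv2.imwrite('pics/t11.png',cv2.resize(im[60:290,230:510,::-1],None,fx=2.5,fy=2.5))
d=robot.read_camera('scene'); cv2.imwrite('pics/s11.png',cv2.resize(d['image'][120:420,100:500,::-1],None,fx=2,fy=2))"
```

```text
12.95 [-0.1811 -0.0003  0.2343] [ 0.5146132  -0.65284621  0.06409701] [ 0.01   0.033  0.012 -0.002  0.001 -0.001]
[[308.10004 148.29999]
 [373.5     126.50001]
 [387.39996 168.20001]
 [322.      190.     ]]
[[ 0.1227  0.0761]
 [ 0.1236 -0.074 ]
 [ 0.0275 -0.0732]
 [ 0.0268  0.0762]]
```

View pics/t11.png

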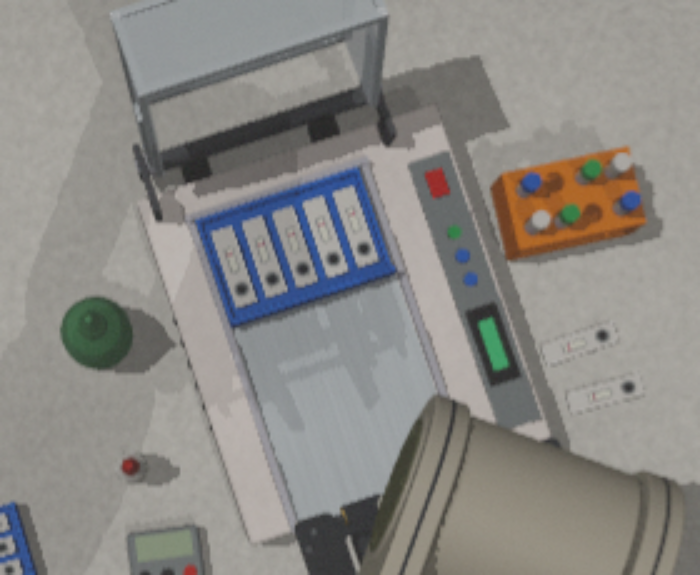

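View pics/s11.png

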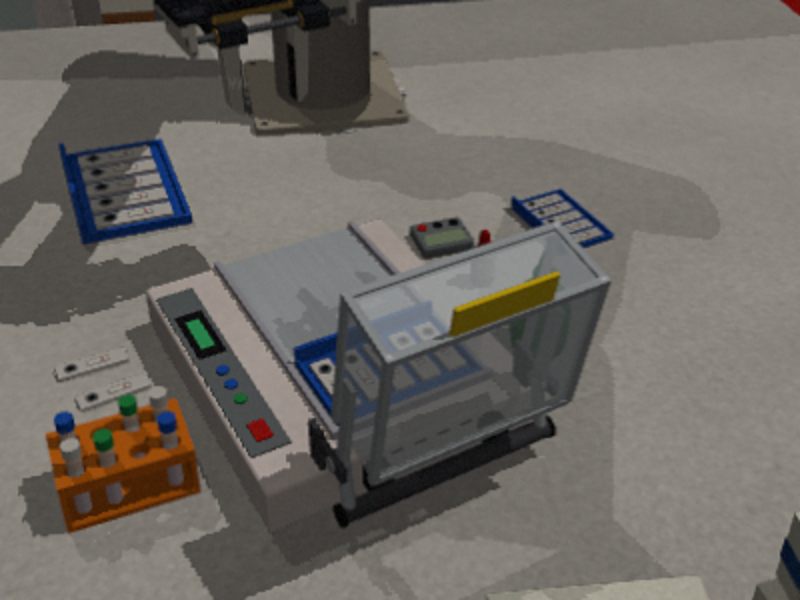

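The tray is square and measured centre is x≈75 mm, the hood is still up, the bystanders look unmoved and the arm is clear. I'm handing in.

```bash
python3 -c "
from plant import robot
print(robot.close_job(), robot.read_state()['t'])"
```

```text
the job is handed in; nothing more can be done
the job is handed in; nothing more can be done
```

The hood is raised and standing on its own, and the blue tray is home against the back stop. I handed the job in at about 13 s of the 54 s allowed; it gives no verdict.

- **Hood:** I lifted it by its yellow lip with the closed fingers tilted 45°, followed its arc to about 65°, then backed off. It swung on by itself and was upright in every later picture. I judged the hood's angle from the pictures only.
- **Tray:** I pushed it in with the fingers half open on its front wall. It took about 2–4 N to slide, then the force jumped to about 22 N at the stop. After I backed off, the top camera put its centre at x ≈ 75 mm (home is 75, at least 71 needed), lying square between the rails. My fix on the warmer is only good to about 3 mm, so that figure is less certain than the force jump.
- **Bystanders and arm:** The bystanders looked unmoved by eye in the last pictures; I did not measure their positions. The arm was clear of everything. No check failed or disagreed.

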